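# Find the hidden release notch of a lamp plinth

## Robot

A 6-joint arm with a two-finger parallel gripper is mounted at the origin on the work surface. World frame = base frame: x ahead of the robot, y to its left, z up, the work surface at z = 0. Lengths are in m, angles in rad, forces in N, time in s.
With the tool pointing down it reaches from about 0.3 to 0.875 m from the base axis. Payload 6.4 kg.
Tool frame: the origin (TCP) lies on the centre line of the jaws, within the pads' length; the fingertips stand 17 mm ahead of it and the grasp point (between the pads) lies 2 mm behind it (env.tip_extent is the distance from the TCP to the fingertips, in m); z points along the fingers, y is the line along which they close (so a half turn about z gives the same grasp; the last joint's range is limited). The gripper opens to 88 mm and grips with 3 to 60 N. Pads are 18 mm wide; open, the fingers measure 123 mm over their backs; the gripper's body (75 mm by 187 mm) begins 45 mm behind the grasp point.
Start: joints at [1.081, 0.181, 1.607, -0, 1.354, -0.206], TCP at [0.161, 0.552, 0.256] pointing down, gripper open.
Joint ranges: [-2.99, 2.99], [-0.89, 2.07], [0.3, 2.58], [-1.14, 4.28], [0, 2.63], [-3.12, 3.12]. Speed limits (rad/s): [2.57, 2.57, 3.01, 3.14, 3.14, 3.14].

## Interface

Orientations are given as a 3x3 rotation matrix whose columns are the frame's x, y, z axes.
In Python, from cell import sensors, viewer, job, env gives the robot as it stands.
- The arm moves only by the tool servo_tool, never from a script. Its arguments are lists of equal length, an entry for each row: "xyz": the shift along the tool's x, y, z in shares of 0.4 m (1.0 is 0.4 m), a list of three; "spin": the turn about the tool's z in normalised numbers (1 is 90 degrees). A call has 1 to 10 rows; each row is the pose to reach, as a shift and turn from the pose commanded when the call began, along the tool's axes at that moment; what a row does not reach only later rows make up. A row lasts 1/12 s, in which the tool goes at most 41.7 mm and 7.16 degrees, less where a joint would pass 70% of its speed; a pose out of reach is approached as far as the arm can. A call with a gripper value outside its range is refused whole. "grip" is the opening, from 0 (shut) to 1 (fully open), set as the call begins (left out, the last holds). The fingers move at their own pace and stop on an object; "squeeze" is the grip in N (left out, the last holds). Time passes only in rows, so rows that repeat a pose let the fingers close. It gives the time, the measured TCP pose, the force, the opening and the grip force at its end, in the units of the state.
- sensors.sense(): the state, without advancing time (a new reading comes with each control period).
- viewer.capture(name): name is "scene" or "top" or "wrist"; returns a dict with "frame" (400x640x3 uint8, red, green, blue), "range_z" (400x640 float32, m along the optical axis (not along the pixel's ray), 0 where there is no reading), "vertical_fov" (degrees; the focal length in pixels is half the picture's height over the tangent of half this angle, whatever the lens; pixels are square), "cx", "cy" (the principal point, pixels), "extrinsics" (4x4, takes a point from world to camera coordinates); the wrist camera has in their place "tool_from_camera" (4x4, takes a point from camera to tool coordinates, whose origin is the TCP and whose axes are the flange's). Camera axes: x right, y down, z forward; pixel columns grow to the right and rows downward; lengths in m; the calibration is good to about 2 mm. A picture is of the moment at which its call begins: read the wrist's pose just before it.
- job.finish_job(): hands the job in; it is judged then, once.
The state is a dict: "t": time; "joints": joint angles; "dq": joint speeds; "joint_torque": joint torques, N m; "tool_pos": TCP position; "tool_rot": TCP orientation; "ft_force": force on the tool from outside, world axes, zero at the start; "torque": the same for the moment, N m; "finger_gap": finger opening in m; "grip_force": force on a finger pad.
Only numpy, scipy, OpenCV 4.12 (cv2) and the standard library are available. Lean on these libraries where they do the work, as an engineer would, in place of code of your own. Each camera call takes 0.05 s, during which the arm holds its last target. There are 200 camera calls.

## Task

Open the lamp plinth's front drawer by its hidden release: touch the top of the plinth's raised front edge at the white disc, sweep a fingertip from there along the edge until you find the notch, then press down the pad inside the notch until the drawer springs out, and move clear. Leave the drawer open, and do not pick up or shift any of the loose things around.

Things in the scene. Friction and masses are not known exactly. Their poses are not given: they have to be found in the camera images.
- plinth: dark wooden lamp plinth, fixed to the bench: 200 deep (its x), 320 long (its y). Origin at the centre of its underside; +x to its back, away from the robot, +y along its raised front edge, z up. Its deck is 47 high; a brass socket, 42 across, top 79 above the bench, is fixed on it 55 behind the centre. The drawer sits under the raised edge, its front flush with the plinth's front.
- edge_mid (a point): middle of the top of the raised wooden front edge: 320 long (along y), 30 thick (x), flat top 77 above the bench. One notch, 40 long, is cut down through its whole thickness (open front and back, vertical ends), wholly within 100 either side of this point, its place unknown. The notch's floor, of the same wood, is the release pad, 12 below the edge's top. Axes as the plinth's.
- stud_top (a point): centre of a flush white disc, 22 across, inlaid in the flat top of the raised edge, 30 from one end of it: 130 from the edge's middle, at plinth +y or -y, differing from run to run. The point is on the top surface; the edge is solid for 30 either side of it. Axes as the plinth's.
- release (a joint): how far the release pad in the notch is pressed straight down, m: 0 up, 0.010 fully down. Sprung: about 1.5 N to start, 4 N fully down; springs back up when let go. Beyond about 0.007 it unlatches the drawer.
- drawer (a joint): how far the drawer has slid out of the plinth's front (plinth -x), m: 0 shut, 0.045 fully out. A spring pushes it out by itself, in under a second, once the release pad has been pressed down; it is latched and cannot be pulled while shut. Its top lies 40 above the bench, below a finger in the notch.
- screwdriver: green-handled screwdriver lying to the left of the plinth; leave it alone. Origin at the centre of its underside
- pocket_tool: red folding pocket tool, 90 x 24 x 18, lying to the left of the plinth; leave it alone. Origin at the centre of its underside
- lamp_holder: loose brass lamp holder, 40 across and 50 tall, standing on the plinth's deck; leave it alone. Origin at the centre of its underside
- spare_bulb: loose amber bulb, 48 across and 76 tall, standing on its brass cap on the plinth's deck; leave it alone. Origin at the centre of its underside
- drill: orange and black cordless drill standing on its battery to the left of the plinth, about 200 tall; leave it alone. Origin at the centre of its underside
- wood_block: loose wood block, 100 x 70 x 30, to the right of the plinth; leave it alone. Origin at the centre of its underside
- pliers: red-handled pliers lying to the right of the plinth; leave it alone. Origin at the centre of its underside

How it is judged:
By the outcome, as a careful person would: the job done as asked, in the order asked, and still so for the second after the job is handed in, with the robot touching nothing.
It also fails if it takes over 69 s, if anything falls off the work surface, if the arm or the gripper's body presses on something with over 40 N, if the wrist force passes 120 N, or if a joint passes its speed limit or range.

## Working session

There is one attempt and no reset: what is moved stays moved. The work goes in short steps, Python scripts to look and compute and a tool call to move; the robot and the scene stay as the last step left them, time stands still between calls to the robot, and variables do not carry over. Pictures are saved under pics/ and viewed, at most 10 in all, crops included, and the job is handed in when it is done.

Besides the shell and the picture viewer there is one more tool, called after ">>>" by a JSON object that holds its "method" and its "body". servo_tool: Moves the arm, as the interface text tells. Its arguments: {"type":"object","properties":{"xyz":{"type":"array","items":{"type":"array","items":{"type":"number"}}},"spin":{"type":"array","items":{"type":"number"}},"grip":{"type":"number"},"squeeze":{"type":"number"}},"required":["xyz","spin"]}

```bash
mkdir -p pics
cat > h.py <<'E'
import numpy as np,cv2
from cell import sensors,viewer,job,env
def cap(n,f=None):
    s=sensors.sense(); c=viewer.capture(n); 
    if f: cv2.imwrite('pics/'+f,c['frame'][:,:,::-1])
    fl=200/np.tan(np.radians(c['vertical_fov'])/2)
    if n=='wrist':
        T=np.eye(4);T[:3,:3]=s['tool_rot'];T[:3,3]=s['tool_pos'];M=T@c['tool_from_camera']
    else: M=np.linalg.inv(c['extrinsics'])
    return c,fl,M
def ray(c,fl,M,u,v,z):
    d=M[:3,:3]@np.array([(u-c['cx'])/fl,(v-c['cy'])/fl,1]);o=M[:3,3]
    return o+d*(z-o[2])/d[2]
def pts(c,fl,M):
    v,u=np.mgrid[:400,:640];Z=c['range_z']
    P=np.stack([(u-c['cx'])/fl*Z,(v-c['cy'])/fl*Z,Z],-1)
    W=P@M[:3,:3].T+M[:3,3];W[Z==0]=np.nan;return W
E
python3 - <<'E'
from h import *
a=cap('top','top.png');b=cap('scene','scene.png')
np.set_printoptions(precision=4,suppress=True)
for c,fl,M in(a,b):
    print(fl,M[:3,3]); W=pts(c,fl,M)
    m=((W[...,2]>.07)&(W[...,2]<.085)); print(m.sum())
    w=(c['frame'].min(2)>190).astype(np.uint8)
    n,_,st,ce=cv2.connectedComponentsWithStats(w)
    for i in range(1,n):
        if st[i,4]>15: u,v=ce[i];print(st[i],ce[i],ray(c,fl,M,u,v,.077),W[int(v),int(u)])
s=sensors.sense();print(s['tool_rot'],s['t'],env.tip_extent)
E
```

```text
364.7791923600106 [0.3459 0.0272 1.0144]
2454
[92  0  6 12 34] [94.5588  5.2353] [1.1057 0.6995 0.077 ] [ 1.7809  1.2989 -0.7542]
[97  0  5 11 23] [98.9565  5.    ] [1.1067 0.6868 0.077 ] [ 1.7836  1.279  -0.7573]
[84  4  4  8 18] [85.5     7.7222] [1.0971 0.7248 0.077 ] [ 1.7716  1.3504 -0.7591]
[104  15  22  23 201] [114.5572  24.3085] [1.0432 0.6333 0.077 ] [ 1.6639  1.1744 -0.7549]
[132  15  28  24 536] [145.3507  27.2612] [1.0346 0.5432 0.077 ] [ 1.6494  1.0048 -0.7577]
[128  16   3  10  19] [128.8947  20.2632] [1.057  0.5934 0.077 ] [ 1.6924  1.1031 -0.7586]
[161  16  23  23 220] [170.7727  24.1091] [1.0457 0.4708 0.077 ] [ 1.6673  0.8687 -0.7548]
[181  16   8  12  38] [184.7368  21.5263] [1.0547 0.4311 0.077 ] [ 1.6792  0.7895 -0.7448]
[196  17   7  10  21] [198.8095  20.3333] [1.0591 0.3906 0.077 ] [ 1.6898  0.7155 -0.7493]
[223  18  25  12 173] [233.9827  23.3584] [1.0503 0.2878 0.077 ] [ 1.6802  0.5256 -0.7584]
[200  20   6   7  19] [202.1579  22.9474] [1.0506 0.3802 0.077 ] [ 1.6727  0.6902 -0.7427]
[251  23  27  17 352] [262.9688  32.2841] [1.0221 0.2025 0.077 ] [ 1.6248 
[... 2209 characters left out ...]
-1.3205 -0.7377]
[626 365  14  35 395] [633.7494 380.6304] [ 0.0972 -0.7198  0.077 ] [-0.1201 -1.3771 -0.7517]
[356 380   8   9  33] [359.3333 383.9394] [ 0.0857 -0.0648  0.077 ] [ 0.0714 -0.0698  0.0177]
449.06920381332316 [ 1.223  -0.7424  1.0887]
3222
[529   0  71  18 600] [568.6433   5.4783] [0.582  2.0598 0.077 ] [0.6651 1.6805 0.2152]
[627  23   7   8  20] [629.75  27.1 ] [0.9189 2.0133 0.077 ] [0.9518 1.6878 0.196 ]
[633  28   7   5  16] [636.125   30.0625] [0.9538 2.     0.077 ] [0.9847 1.6792 0.1954]
[266 221   5   4  17] [267.8824 222.5882] [ 0.5278 -0.1835  0.077 ] [ 0.5227 -0.1825  0.0749]
[[-0.96    0.2799 -0.0007]
 [ 0.2799  0.96   -0.0013]
 [ 0.0003 -0.0015 -1.    ]] 0.1 0.017
```

View pics/top.png

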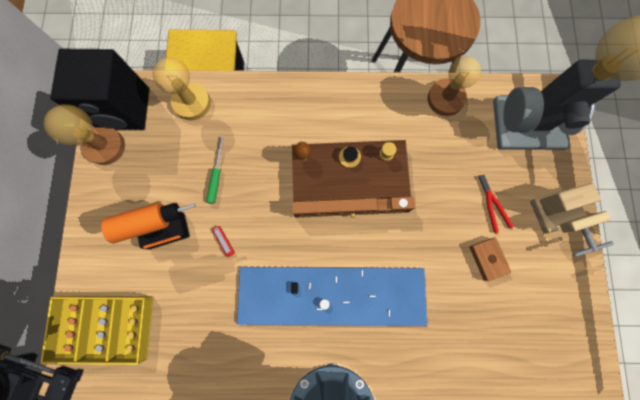

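View pics/scene.png

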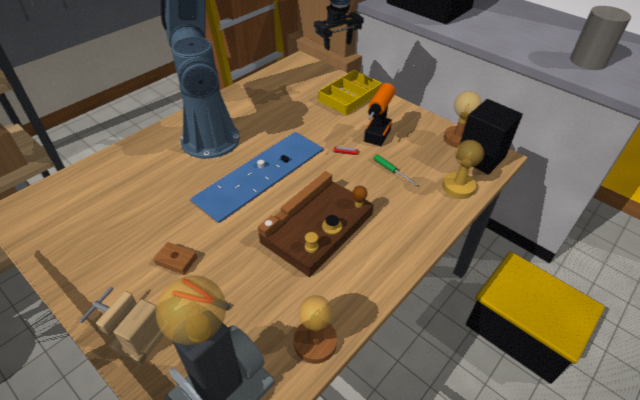

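The top view shows the plinth at about (350,178). The white disc is at (403,202), the right (-y) end of the raised edge, and there is a possible notch around (383,204). The scene view agrees: the disc is at (268,223) and there is a gap near (285,215).

Run:
```python
from h import *
np.set_printoptions(precision=4,suppress=True)
for n in('top','scene'):
    c,fl,M=cap(n);W=pts(c,fl,M)
    m=(W[...,2]>.068)&(W[...,2]<.086)&(abs(W[...,0]-.52)<.05)&(W[...,1]>-.25)&(W[...,1]<.2)
    # deck surfaces
    P=W[m]; r=cv2.minAreaRect(P[:,:2].astype(np.float32)*1000);print(n,len(P),P[:,2].mean(),r)
    vx,vy,x0,y0=cv2.fitLine(P[:,:2].astype(np.float32),cv2.DIST_L2,0,.001,.001).ravel();print(vx,vy,x0,y0)
    d=np.array([vx,vy])*np.sign(vy); Q=(P[:,:2]-[.5265,-.1835])@d
    # z profile along centre strip
    A=W.reshape(-1,3);a=(A[:,:2]-[.5265,-.1835]);s=a@d;k=a@np.array([d[1],-d[0]])
    ok=(abs(k)<.008)
    for b in np.arange(-.04,.31,.01):
        q=ok&(s>=b)&(s<b+.01); print('%.2f:%.3f'%(b,np.nanmedian(A[q,2]) if q.any() else 0),end=' ')
    print()
    if n=='top': cv2.imwrite('pics/tz.png',cv2.resize(c['frame'][130:225,280:425,::-1],None,fx=5,fy=5,interpolation=cv2.INTER_CUBIC))
```

```text
top 1266 0.07582888578095662 ((517.81787109375, -55.57000732421875), (30.99423599243164, 318.7322082519531), 3.154963970184326)
0.053087495 -0.9985899 0.5167523 -0.04427479
-0.04:0.075 -0.03:0.077 -0.02:0.077 -0.01:0.077 0.00:0.077 0.01:0.076 0.02:0.076 0.03:0.065 0.04:0.064 0.05:0.064 0.06:0.065 0.07:0.076 0.08:0.076 0.09:0.076 0.10:0.077 0.11:0.076 0.12:0.076 0.13:0.076 0.14:0.076 0.15:0.076 0.16:0.076 0.17:0.076 0.18:0.075 0.19:0.076 0.20:0.077 0.21:0.076 0.22:0.075 0.23:0.076 0.24:0.076 0.25:0.076 0.26:0.076 0.27:0.076 0.28:0.075 0.29:-0.001 0.30:-0.001 
scene 748 0.07617342663602565 ((521.005859375, -54.48155212402344), (35.296844482421875, 322.8072204589844), 3.1697041988372803)
0.05401266 -0.9985402 0.5228959 -0.05813011
-0.04:0.029 -0.03:0.068 -0.02:0.077 -0.01:0.078 0.00:0.077 0.01:0.076 0.02:0.077 0.03:0.066 0.04:0.064 0.05:0.065 0.06:0.067 0.07:0.078 0.08:0.077 0.09:0.078 0.10:0.077 0.11:0.077 0.12:0.077 0.13:0.077 0.14:0.077 0.15:0.078 0.16:0.076 0.17:0.078 0.18:0.077 0.19:0.078 0.20:0.077 0.21:0.076 0.22:0.077 0.23:0.078 0.24:0.077 0.25:0.077 0.26:0.077 0.27:0.076 0.28:0.077 0.29:0.000 0.30:0.000
```

View pics/tz.png

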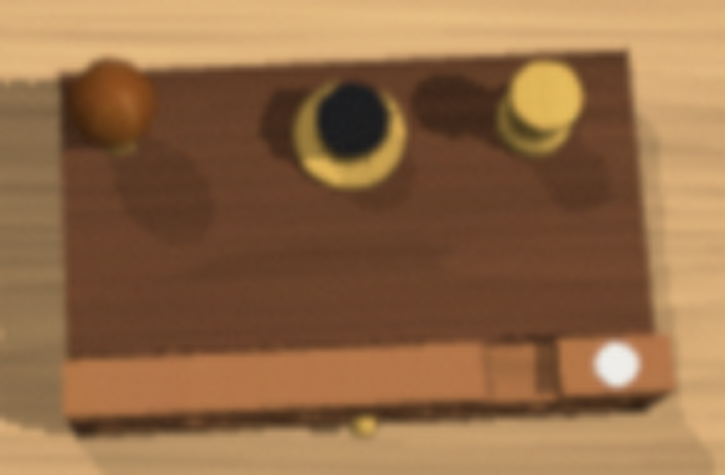

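The zoom shows the disc at (617,365) and a lower, darker notch from about 487 to 558 (crop pixels). Depth puts the notch 30–70 mm from the disc with its floor at 0.065. I'll move over with the fingers closed.

The manual's scale: shifts go in shares of 0.4 m and turns go in shares of 90 degrees. Converting my numbers, -0.3 m / 0.4 = -0.75, -0.28 m / 0.4 = -0.7, 1.2 rad / 1.5708 = 0.7639.

>>> {"method": "servo_tool", "body": {"xyz": [[-0.07,-0.075,0],[-0.14,-0.15,0],[-0.21,-0.225,0],[-0.28,-0.3,0],[-0.35,-0.375,0],[-0.42,-0.45,0],[-0.49,-0.525,0],[-0.56,-0.6,0],[-0.63,-0.675,0],[-0.7,-0.75,0]], "spin": [0.0764,0.1528,0.2292,0.3056,0.382,0.4584,0.5348,0.6112,0.6875,0.7639], "grip": 0, "squeeze": 5}}

```text
t: 1.03
tool_pos: [0.3461, 0.1838, 0.2559]
tool_rot: [[-0.081, 0.997, 0.001], [0.997, 0.081, 0.0], [0.0, 0.001, -1.0]]
ft_force: [1.5, 0.9, 0.4]
finger_gap: 0.0234
grip_force: 0.0
```

```bash
cat > g.py <<'E'
from h import *
import sys
np.set_printoptions(precision=4,suppress=True)
s=sensors.sense();R=np.array(s['tool_rot']);p=np.array(s['tool_pos'])
disc=np.array([.5264,-.1839]);d=np.array([-.0536,.9986]);n=np.array([d[1],-d[0]])
tgt=np.r_[disc+float(sys.argv[1])*d,float(sys.argv[2])]
print('tool shift',R.T@(tgt-p),'spin',np.arctan2(d@R[:2,1],d@R[:2,0]))
print('s,k',(p[:2]-disc)@d,(p[:2]-disc)@n,'z tip',p[2]-.017,'F',s['ft_force'],'t',s['t'],'gap',s['finger_gap'],s['joints'],R[:,2])
E
python3 g.py 0 .124
```

```text
tool shift [-0.3812  0.1497  0.132 ] spin 0.02785335497692479
s,k 0.37687850948666685 -0.1603493445748903 z tip 0.2389123673456069 F [1.5335 0.8891 0.4342] t 1.0333 gap 0.023412947205310255 [ 0.1829 -0.2625  2.0337  0.      1.3694  0.1015] [ 0.0009  0.0002 -1.    ]
```

Converted, -0.38 m / 0.4 = -0.95, 0.124 m / 0.4 = 0.31, 0.028 rad / 1.5708 = 0.0178.

>>> {"method": "servo_tool", "body": {"xyz": [[-0.1,0.04,0],[-0.2,0.08,0],[-0.3,0.12,0],[-0.4,0.16,0],[-0.5,0.2,0.025],[-0.6,0.2375,0.05],[-0.6875,0.275,0.1],[-0.775,0.31,0.15],[-0.8625,0.3425,0.2],[-0.95,0.375,0.225]], "spin": [0.0178,0.0178,0.0178,0.0178,0.0178,0.0178,0.0178,0.0178,0.0178,0.0178]}}

```text
t: 1.87
tool_pos: [0.5238, -0.1727, 0.1665]
tool_rot: [[-0.059, 0.998, -0.002], [0.998, 0.059, 0.001], [0.002, -0.002, -1.0]]
ft_force: [-0.4, -0.6, -0.2]
finger_gap: 0.0004
grip_force: 0.0
```

>>> {"method": "servo_tool", "body": {"xyz": [[0,0,0],[0,0,0],[0,0,0]], "spin": [0,0,0]}}

```text
t: 2.12
tool_pos: [0.5238, -0.1712, 0.1684]
tool_rot: [[-0.058, 0.998, -0.001], [0.998, 0.058, 0.001], [0.001, -0.001, -1.0]]
ft_force: [0.4, 0.8, -0.4]
finger_gap: 0.0007
grip_force: 0.0
```

```bash
python3 g.py 0 .104
python3 - <<'E'
from h import *
c,fl,M=cap('wrist','w1.png')
w=(c['frame'].min(2)>180).astype(np.uint8)
n,_,st,ce=cv2.connectedComponentsWithStats(w)
for i in range(1,n):
    if st[i,4]>150:print(st[i],ce[i],ray(c,fl,M,*ce[i],.077))
E
```

```text
tool shift [-0.0129  0.0019  0.0644] spin 0.004856160961615011
s,k 0.012861428374197185 -0.0018719569735702723 z tip 0.15144461454734992 F [ 0.417   0.7969 -0.369 ] t 2.1167 gap 0.0007350578295097373 [-0.5314  0.2239  1.7438  0.0003  1.1753 -0.59  ] [-0.001   0.0009 -1.    ]
[308 210  27  25 517] [321.42940039 221.6827853 ] [ 0.52657252 -0.18499045  0.077     ]
```

View pics/w1.png

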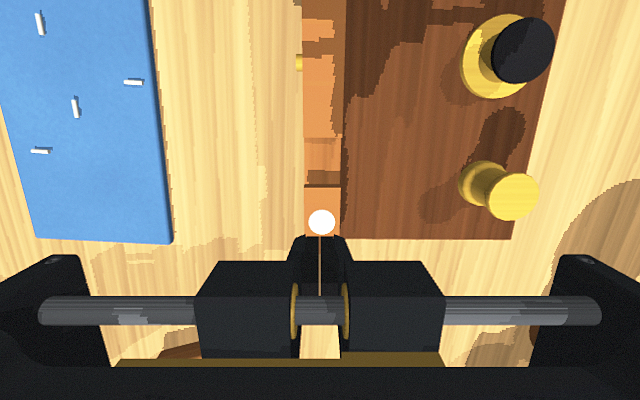

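The wrist view shows the disc at (321,222), the notch between rows ~137 and 187, and the closed fingertip just short of the disc. I'll centre over the disc, then descend slowly.

Converted, 0.066 m / 0.4 = 0.165, 0.002 m / 0.4 = 0.005, 0.005 rad / 1.5708 = 0.0032.

>>> {"method": "servo_tool", "body": {"xyz": [[-0.0175,0.0025,0.0375],[-0.035,0.005,0.075],[-0.035,0.005,0.1125],[-0.035,0.005,0.1375],[-0.035,0.005,0.155],[-0.035,0.005,0.165],[-0.035,0.005,0.165],[-0.035,0.005,0.165]], "spin": [0.0032,0.0032,0.0032,0.0032,0.0032,0.0032,0.0032,0.0032]}}

```text
t: 2.83
tool_pos: [0.5274, -0.1852, 0.1034]
tool_rot: [[-0.055, 0.999, 0.001], [0.999, 0.055, -0.0], [-0.0, 0.001, -1.0]]
ft_force: [0.2, 0.2, -0.4]
finger_gap: 0.0004
grip_force: 0.0
```

```bash
python3 g.py 0 .094
```

```text
tool shift [ 0.0013 -0.0009  0.0094] spin 0.0009920748725327376
s,k -0.0013087016955888268 0.0009254025002631295 z tip 0.08641702056331464 F [ 0.2082  0.1566 -0.3533] t 2.8333 gap 0.0004478698671859629 [-0.55    0.3306  1.7605  0.      1.0496 -0.6046] [ 0.0007 -0.0004 -1.    ]
```

Converted, 0.0095 m / 0.4 = 0.0238, 0.009 m / 0.4 = 0.0225.

>>> {"method": "servo_tool", "body": {"xyz": [[0,0,0.01],[0,0,0.0175],[0,0,0.0213],[0,0,0.0225],[0,0,0.0238],[0,0,0.0238],[0,0,0.0238]], "spin": [0,0,0,0,0,0,0]}}

```text
t: 3.42
tool_pos: [0.5272, -0.1854, 0.0944]
tool_rot: [[-0.054, 0.999, -0.0], [0.999, 0.054, -0.0], [-0.0, -0.0, -1.0]]
ft_force: [-4.1, 1.9, 9.6]
finger_gap: 0.0005
grip_force: 4.9
```

Converted, -0.0002 m / 0.4 = -0.0005.

>>> {"method": "servo_tool", "body": {"xyz": [[0,0,0],[0,0,-0.0005],[0,0,-0.0005]], "spin": [0,0,0]}}

```text
t: 3.67
tool_pos: [0.5272, -0.1855, 0.0944]
tool_rot: [[-0.054, 0.999, 0.0], [0.999, 0.054, -0.0], [-0.0, 0.0, -1.0]]
ft_force: [-4.4, 1.6, 7.8]
finger_gap: 0.0003
grip_force: 4.1
```

Converted, 0.02 m / 0.4 = 0.05, 0.018 m / 0.4 = 0.045.

>>> {"method": "servo_tool", "body": {"xyz": [[0.005,0,0],[0.01,0,0],[0.015,0,0],[0.02,0,0],[0.025,0,0],[0.03,0,0],[0.035,0,0],[0.04,0,0],[0.045,0,0],[0.05,0,0]], "spin": [0,0,0,0,0,0,0,0,0,0]}}

```text
t: 4.5
tool_pos: [0.527, -0.1664, 0.0944]
tool_rot: [[-0.054, 0.999, 0.002], [0.999, 0.054, -0.002], [-0.002, 0.002, -1.0]]
ft_force: [-1.0, -3.9, 4.8]
finger_gap: 0.001
grip_force: 2.7
```

Converted, 0.016 m / 0.4 = 0.04, 0.002 m / 0.4 = 0.005.

>>> {"method": "servo_tool", "body": {"xyz": [[0.005,-0.0005,0.0005],[0.01,-0.001,0.0005],[0.015,-0.0015,0.0005],[0.02,-0.002,0.0005],[0.025,-0.0025,0.0005],[0.03,-0.0025,0.0005],[0.035,-0.0025,0.0005],[0.04,-0.0025,0.0005]], "spin": [0,0,0,0,0,0,0,0]}}

```text
t: 5.17
tool_pos: [0.5253, -0.1506, 0.0944]
tool_rot: [[-0.054, 0.999, 0.003], [0.999, 0.054, -0.002], [-0.003, 0.003, -1.0]]
ft_force: [-0.1, -4.5, 5.7]
finger_gap: 0.0004
grip_force: 2.9
```

Still in contact, now about 33 mm from the disc. I'll continue in small steps.

Converted, 0.01 m / 0.4 = 0.025, 0.002 m / 0.4 = 0.005.

>>> {"method": "servo_tool", "body": {"xyz": [[0.005,0,0],[0.01,0,0],[0.015,0,0],[0.02,0,0],[0.025,0,0],[0.025,0,0]], "spin": [0,0,0,0,0,0]}}

```text
t: 5.67
tool_pos: [0.5228, -0.1384, 0.0925]
tool_rot: [[-0.054, 0.999, -0.002], [0.999, 0.054, 0.001], [0.002, -0.002, -1.0]]
ft_force: [0.4, 0.7, -0.3]
finger_gap: 0.0005
grip_force: 0.0
```

Contact was lost about 46 mm from the disc, so the tip is in the notch. Next I'll centre it, lower to the pad and press.

>>> {"method": "servo_tool", "body": {"xyz": [[0.005,0.0013,0],[0.01,0.0025,0],[0.01,0.0025,0.0075],[0.01,0.0025,0.015],[0.01,0.0025,0.02],[0.01,0.0025,0.025],[0.01,0.0025,0.0275],[0.01,0.0025,0.03],[0.01,0.0025,0.0325],[0.01,0.0025,0.035]], "spin": [0,0,0,0,0,0,0,0,0,0]}}

```text
t: 6.5
tool_pos: [0.5242, -0.1354, 0.0793]
tool_rot: [[-0.054, 0.999, -0.0], [0.999, 0.054, 0.0], [0.0, -0.0, -1.0]]
ft_force: [-2.6, 1.1, 3.9]
finger_gap: 0.0002
grip_force: 2.0
```

Converted, 0.0063 m / 0.4 = 0.0158, 0.006 m / 0.4 = 0.015.

>>> {"method": "servo_tool", "body": {"xyz": [[0,0,0.0025],[0,0,0.005],[0,0,0.0075],[0,0,0.01],[0,0,0.0125],[0,0,0.015],[0,0,0.0158],[0,0,0.0158]], "spin": [0,0,0,0,0,0,0,0]}}

```text
t: 7.17
tool_pos: [0.5244, -0.1355, 0.0729]
tool_rot: [[-0.054, 0.999, -0.0], [0.999, 0.054, 0.0], [0.0, -0.0, -1.0]]
ft_force: [-2.8, 1.3, 3.8]
finger_gap: 0.0006
grip_force: 1.7
```

```bash
python3 g.py .05 .07
python3 - <<'E'
from h import *
c,fl,M=cap('scene');cv2.imwrite('pics/s2.png',cv2.resize(c['frame'][150:290,180:400,::-1],None,fx=3,fy=3))
E
```

```text
tool shift [ 0.0015 -0.0006  0.0029] spin 0.0003799275227018803
s,k 0.048458888927327116 0.0005746020133836887 z tip 0.0558761416507525 F [-2.8486  1.3295  3.7864] t 7.1667 gap 0.0005840364754919153 [-0.4721  0.3478  1.8148 -0.      0.979  -0.5261] [-0.0001  0.     -1.    ]
```

View pics/s2.png

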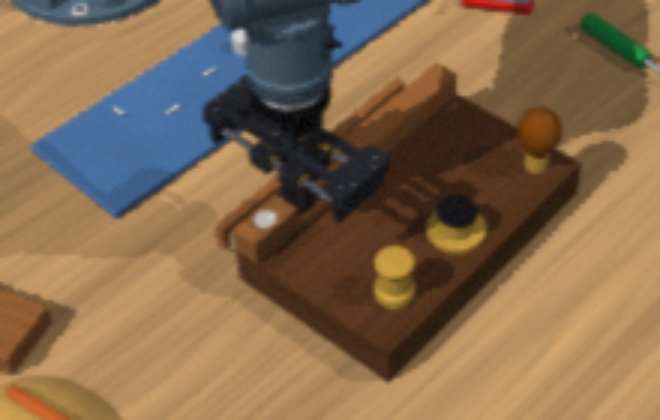

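The drawer front now shows as a strip ahead of the raised edge, at (390,100) and (235,225), so it has released. I'll lift straight up and away.

Converted, -0.17 m / 0.4 = -0.425, -0.135 m / 0.4 = -0.3375.

>>> {"method": "servo_tool", "body": {"xyz": [[0,0,0],[0,0,0],[0,0,0],[0,0,-0.0125],[0,0,-0.0375],[0,0,-0.0875],[0,0,-0.1625],[0,0,-0.25],[0,0,-0.3375],[0,0,-0.425]], "spin": [0,0,0,0,0,0,0,0,0,0]}}

```text
t: 8.05
tool_pos: [0.5243, -0.1353, 0.2454]
tool_rot: [[-0.054, 0.999, 0.001], [0.999, 0.054, -0.0], [-0.0, 0.001, -1.0]]
ft_force: [0.7, -1.1, -0.3]
finger_gap: 0.0005
grip_force: 0.0
```

Converted, -0.18 m / 0.4 = -0.45, -0.15 m / 0.4 = -0.375.

>>> {"method": "servo_tool", "body": {"xyz": [[0,-0.075,0],[0,-0.15,0],[0,-0.225,0],[0,-0.3,0],[0,-0.375,0],[0,-0.45,0],[0,-0.45,0],[0,-0.45,0],[0,-0.45,0]], "spin": [0,0,0,0,0,0,0,0,0]}}

```text
t: 8.8
tool_pos: [0.3454, -0.1456, 0.2439]
tool_rot: [[-0.053, 0.999, 0.002], [0.999, 0.053, -0.001], [-0.002, 0.002, -1.0]]
ft_force: [0.8, -0.3, 0.3]
finger_gap: 0.0002
grip_force: 0.0
```

```bash
python3 g.py .05 .2
python3 - <<'E'
from h import *
c,fl,M=cap('top','t3.png');W=pts(c,fl,M)
A=W.reshape(-1,3);m=(A[:,2]>.03)&(A[:,2]<.05)&(A[:,0]>.42)&(A[:,0]<.50)&(A[:,1]>-.2)&(A[:,1]<.1)
print(m.sum(),A[m].min(0) if m.any() else 0,A[m].max(0))
E
```

```text
tool shift [0.0022 0.1786 0.0443] spin -0.0003240149027307338
s,k 0.047935720632143845 -0.1787282259551608 z tip 0.22694126828761935 F [ 0.7654 -0.3178  0.3205] t 8.8 gap 0.00021323537156804238 [-0.7191 -0.2994  2.086   0.0004  1.3524 -0.7724] [ 0.0022 -0.0014 -1.    ]
805 [ 0.45030505 -0.19633096  0.03012063] [0.49999368 0.0999787  0.04989663]
```

View pics/t3.png

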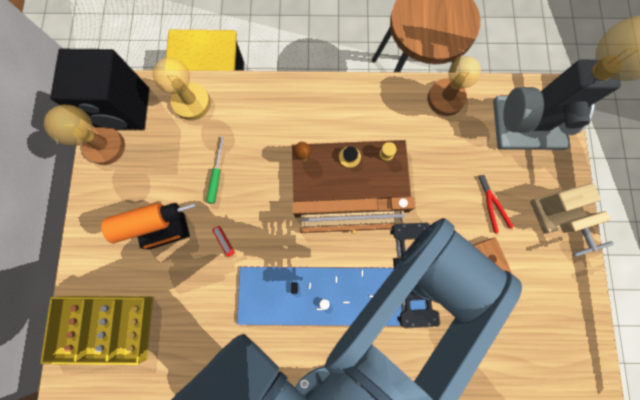

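The top view shows the drawer out in front of the plinth, around (352,222). The loose things have not moved and the arm is clear.

```bash
python3 -c "from cell import job;print(job.finish_job())"
```

```text
the job is handed in; nothing more can be done
None
```

The drawer is open: I touched the disc, swept along the edge to the notch, pressed the release pad and moved clear. The loose things look undisturbed in the last top view, except the wood block, which the arm partly hid. The job is handed in at about 9 s, with no verdict returned.

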